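Weigh the covered tin on the two-pan balance

TASK

Weigh the covered tin to the nearest 50 g: stand it upright in the round dish of the balance, and stand on the flat square plate, out of the three brass weights, those that bring the beam level or as near to level as these weights can. Leave any weight you do not need standing on the steel sheet, and do not disturb the food clip, the mug or the salt pot.

Things in the scene. Friction and masses are not known exactly. Their poses are not given: they have to be found in the camera images.
- scale: Two-pan kitchen balance, fixed to the sheet: grey base 110 x 200 mm, 24 mm high, a grey arch in the middle 154 mm high and 94 mm wide along the beam, with a fixed tooth hanging from its top that the beam's pointer meets when level. Origin: centre of its underside; z up, y along the beam towards the round dish. The two pans stand above the ends of the beam, 120 mm to either side of the middle (dish at +y, square plate at -y), and stay horizontal as the beam tips.
- beam (a joint): Tip of the balance beam in rad: 0 = level, positive = dish low, negative = plate low; stops at -0.25 and +0.25. A soft spring centres it, so that it comes to rest within about 1 s at a tip in proportion to the difference in load: 0.038 rad for each 50 g (0.76 rad per kg) more in the dish than on the plate. The whole tin alone never brings it quite to the stop. Level counts as within 0.028 rad.
- dish_in (a point): Centre of the inner floor of the round white enamel dish. Dish: about 92 mm across inside at the floor, 124 mm across at the rim, rim 16 mm above this point. With the beam level it is 111 mm above the sheet; it sinks 120 mm x sin(beam). Axes as the scale's.
- plate_top (a point): Centre of the upper face of the flat square white enamel plate, 124 x 124 mm, no rim, sides along the scale's x and y. With the beam level it is 112 mm above the sheet; it rises 120 mm x sin(beam). Axes as the scale's. Two or three weights fit side by side.
- tin: Covered aluminium tin, upright plain cylinder 56 mm across (57.6 mm at the lid) and 70 mm tall, the lid closed tight; unknown mass between 135 and 315 g. Stands on the sheet. Origin: centre of its underside, z up.
- weight_small: Smallest brass weight, 50 g: a plain upright cylinder 22 mm across and 15 mm tall with a narrower knob on top, 27 mm tall in all; stands upright on the sheet. Origin: centre of its underside, z up.
- weight_middle: Middle brass weight, 100 g: a plain upright cylinder 27 mm across and 19 mm tall with a narrower knob on top, 31 mm tall in all; stands upright on the sheet. Origin: centre of its underside, z up.
- weight_large: Largest brass weight, 200 g: a plain upright cylinder 34 mm across and 24 mm tall with a narrower knob on top, 36 mm tall in all; stands upright on the sheet. Origin: centre of its underside, z up.
- food_clip: Bystander: sprung steel food clip lying on the sheet among the weights, 130 x 20 mm, about 26 mm high. Origin: middle of its underside, x along its length. Leave alone.
- mug: Bystander: enamel mug 80 mm across and 80 mm tall, open, to the left of the balance. Leave alone.
- salt_pot: Bystander: small wooden salt pot 48 mm across and 68 mm tall, waisted, to the right of the balance. Leave alone.

How it is judged:
On the way:
1. the tin stands in the dish (horizontal distance between tin and dish_in below 0.035 m and z of tin in the frame of dish_in between -0.004 and 0.008 m and angle between tin's own z axis and vertical below 0.15 rad and contact force between tin and the fingers below 0.05 N), for 0.2 s.
At the end, for the whole second after the job is handed in: The tin stands upright (within 0.15 rad) in the round dish, its axis within 35 mm of the dish's centre; the beam is at rest within 0.028 rad of level; each weight stands upright (within 0.2 rad) either on the square plate or down on the steel sheet clear of the balance; nothing is held (horizontal distance between tin and dish_in below 0.035 m and z of tin in the frame of dish_in between -0.004 and 0.008 m and angle between tin's own z axis and vertical below 0.15 rad and value of joint beam between -0.028 and 0.028 rad and linear speed of tin below 0.03 m/s and ((x of weight_small in the frame of plate_top between -0.062 and 0.062 m and y of weight_small in the frame of plate_top between -0.062 and 0.062 m and z of weight_small in the frame of plate_top above -0.004 m) or (height (world z) of weight_small below 0.03 m and contact force between weight_small and scale below 0.01 N)) and ((x of weight_middle in the frame of plate_top between -0.062 and 0.062 m and y of weight_middle in the frame of plate_top between -0.062 and 0.062 m and z of weight_middle in the frame of plate_top above -0.004 m) or (height (world z) of weight_middle below 0.03 m and contact force between weight_middle and scale below 0.01 N)) and ((x of weight_large in the frame of plate_top between -0.062 and 0.062 m and y of weight_large in the frame of plate_top between -0.062 and 0.062 m and z of weight_large in the frame of plate_top above -0.004 m) or (height (world z) of weight_large below 0.03 m and contact force between weight_large and scale below 0.01 N)) and angle between each of weight_small, weight_middle, weight_large's own z axis and vertical below 0.2 rad); the robot touches nothing.
It fails at once if the tin is tipped over (more than 0.7 rad) (angle between tin's own z axis and vertical above 0.7 rad).
It fails at once if a bystander (food clip, mug or salt pot) is shifted by more than 30 mm (distance of any of food_clip, mug, salt_pot from where it was at the start of the episode above 0.03 m).
It also fails if it takes over 72 s, if anything falls off the work surface, if the arm or the gripper's body presses on something with over 40 N, if the wrist force passes 120 N, or if a joint passes its speed limit or range.

ROBOT

A 6-joint arm with a two-finger parallel gripper is mounted at the origin on the work surface. World frame = base frame: x ahead of the robot, y to its left, z up, the work surface at z = 0. Lengths are in m, angles in rad, forces in N, time in s.
With the tool pointing down it reaches from about 0.35 to 0.875 m from the base axis. Payload 4.2 kg.
Tool frame: the origin (TCP) lies midway between the tips of the shut fingers; the grasp point (between the pads) lies 19 mm behind it; y points along the fingers, z is the direction in which the jaws open and shut, and the axes are right-handed (so a half turn about y gives the same grasp; the last joint's range is limited). The gripper opens to 85 mm and grips with 20 to 120 N. Pads are 22 mm wide; open, the fingers measure 114 mm over their backs; the gripper's body (76 mm by 85 mm) begins 54 mm behind the grasp point. The pads swing forward as they close: fully open they stand 13 mm farther back than shut.
Start: joints at [-1.053, 0.385, 0.008, 0, -1.194, -0.259], TCP at [0.16, -0.604, 0.231] pointing down, gripper open.
Joint ranges: [-3.14, 3.14], [-1.21, 2.06], [-1.07, 1.41], [-3.16, 2.05], [-2.99, -0.16], [-3.1, 3.1]. Speed limits (rad/s): [2.79, 2.79, 3.14, 3.14, 3.14, 3.14].

INTERFACE

Orientations are given as a unit quaternion [w, x, y, z].
In Python, from workcell import sensors, eyes, ctrl gives the robot as it stands. The module is installed in compiled form; this text tells all that it offers.
- The arm moves only by the tool drive_tool, never from a script. Its argument "plan" is a list of rows, each an object with "travel": the shift along the tool's x, y, z in mm, a list of three; "yaw": the turn about the tool's y in rad; "jaw": the opening, from -1 (shut) to 1 (fully open), so that 0 is half open. In form: [{"travel": [x, y, z], "yaw": yaw, "jaw": jaw}, ...]. A call has 1 to 12 rows; each row shifts and turns the commanded pose from where the row before left it, along the tool's axes as they then stand; what a row does not reach is not made up. A row lasts 1/10 s, in which the tool goes at most 50 mm and 8.59 degrees, less where a joint would pass 70% of its speed; a pose out of reach is approached as far as the arm can. A call with a gripper value outside its range is refused whole. The fingers move at their own pace and stop on an object; the grip force is fixed at half the most. Time passes only in rows, so rows that do not move let the fingers close. It gives the time, the measured TCP pose, the force and the opening at its end, in the units of the state.
- sensors.state(): the state, without advancing time (a new reading comes with each control period).
- eyes.camera(name): name is "side" or "top"; returns the picture (480x640x3 uint8, red, green, blue); there is no depth.
- eyes.camera_model(name): a dict with "vfov" (degrees; the focal length in pixels is half the picture's height over the tangent of half this angle, whatever the lens; pixels are square), "cx", "cy" (the principal point, pixels), "k1" (the pictures are not rectified: a ray, as slopes to the right and down, at radius r is drawn at 1 + k1 r^2 times it, then the intrinsics apply), "world_to_cam" (4x4, takes a point from world to camera coordinates). Camera axes: x right, y down, z forward; pixel columns grow to the right and rows downward; lengths in m; the calibration is good to about 2 mm. A picture is of the moment at which its call begins. camera_model takes no time and is no camera call.
- ctrl.hand_in(): hands the job in, once; it reports no verdict.
The state is a dict: "time_s": time; "q": joint angles; "joint_vel": joint speeds; "tau": joint torques, N m; "tcp_pos": TCP position; "eef_rot": TCP orientation; "wrist_force": force on the tool from outside, world axes, zero at the start; "ft_torque": the same for the moment, N m; "grip_width": opening from 0.0 (shut) to 1.0 (fully open).
Only numpy, scipy, OpenCV 4.12 (cv2) and the standard library are available. Lean on these libraries where they do the work, as an engineer would, in place of code of your own. Each camera call takes 0.05 s, during which the arm holds its last target.

## Working session

There is one attempt and no reset: what is moved stays moved. The work goes in short steps, Python scripts to look and compute and a tool call to move; the robot and the scene stay as the last step left them, time stands still between calls to the robot, and variables do not carry over. Pictures are saved under pics/ and viewed, and the job is handed in when it is done.

Besides the shell and the picture viewer there is one more tool, called after "Emit:" in YAML: its name, and indented under it one key for each argument. drive_tool: Moves the arm, as the interface text tells. Its arguments: {"type":"object","properties":{"plan":{"type":"array","items":{"type":"object","properties":{"travel":{"type":"array","items":{"type":"number"}},"yaw":{"type":"number"},"jaw":{"type":"number"}}}}},"required":["plan"]}

```bash
mkdir -p pics
python3 - <<'E'
from workcell import sensors, eyes
import cv2, numpy as np
s=sensors.state()
for k in s: print(k,np.round(s[k],4))
for n in ("side","top"):
    im=eyes.camera(n); cv2.imwrite(f"pics/{n}0.png",im[:,:,::-1])
    m=eyes.camera_model(n); print(n,m)
E
```

```text
time_s 0.0
q [-1.0534e+00  3.8560e-01  6.6000e-03 -5.0000e-04 -1.1940e+00 -2.5860e-01]
joint_vel [-0.0021  0.0007  0.0002 -0.0014  0.0011  0.0015]
tau [ 5.00000e-04 -3.92291e+01  1.88406e+01  4.18640e+00 -4.60000e-03
  0.00000e+00]
tcp_pos [ 0.1598 -0.6036  0.2302]
eef_rot [ 0.702  -0.7004 -0.091   0.0913]
wrist_force [ 0.3382 -0.1954  0.4519]
ft_torque [-0.0287  0.0175 -0.0825]
grip_width 0.9996
side {'vfov': 55.89708555220493, 'cx': 318.76385653556645, 'cy': 240.4749299561086, 'k1': -0.0024087286939338468, 'world_to_cam': array([[-0.79833234, -0.60202468,  0.0152237 ,  0.43123829],
       [-0.3355919 ,  0.42374655, -0.84131857,  0.25302422],
       [ 0.50004355, -0.67676077, -0.54032518,  0.68537569],
       [ 0.        ,  0.        ,  0.        ,  1.        ]])}
top {'vfov': 47.16558895837148, 'cx': 333.7816004008308, 'cy': 235.69967137213902, 'k1': -0.04566780426580316, 'world_to_cam': array([[ 2.69339473e-02, -9.99516682e-01, -1.55230519e-02,
        -9.01196072e-05],
       [-9.90675809e-01, -2.46146432e-02, -1.33998363e-01,
         5.35836719e-01],
       [ 1.33551505e-01,  1.89874169e-02, -9.90859967e-01,
         1.15932154e+00],
       [ 0.00000000e+00,  0.00000000e+00,  0.00000000e+00,
         1.00000000e+00]])}
```

View pics/side0.png

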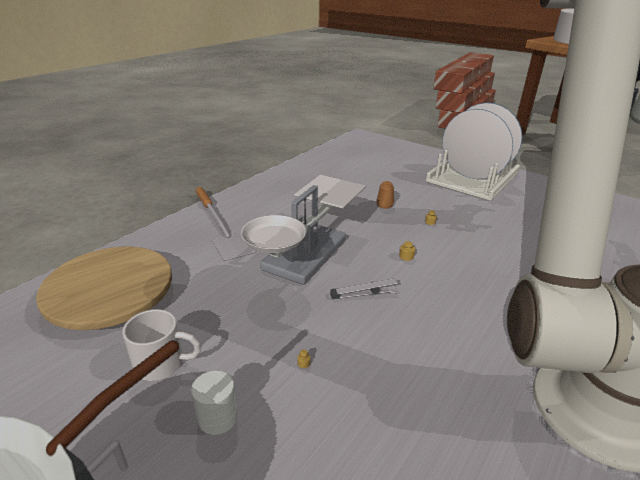

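View pics/top0.png

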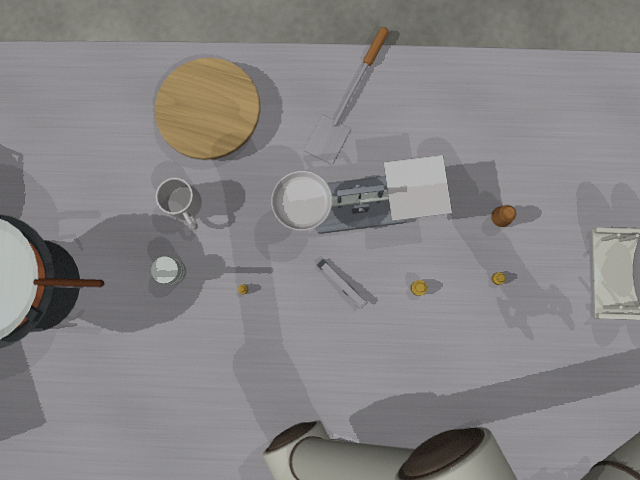

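```bash
cat > h.py <<'E'
import numpy as np, cv2
from workcell import sensors, eyes
def K(m):
    f=240/np.tan(np.radians(m['vfov']/2)); return np.array([[f,0,m['cx']],[0,f,m['cy']],[0,0,1]])
def D(m): return np.array([m['k1'],0,0,0,0.])
def ray(n,uv):
    m=eyes.camera_model(n); p=cv2.undistortPoints(np.array([[uv]],float),K(m),D(m))[0,0]
    T=m['world_to_cam']; R=T[:3,:3]; o=-R.T@T[:3,3]; return o,R.T@np.array([p[0],p[1],1])
def onz(n,uv,z):
    o,d=ray(n,uv); return o+d*(z-o[2])/d[2]
def proj(n,P):
    m=eyes.camera_model(n); T=m['world_to_cam']; r=cv2.Rodrigues(T[:3,:3])[0]
    return cv2.projectPoints(np.array(P,float).reshape(-1,1,3),r,T[:3,3],K(m),D(m))[0][:,0]
def shot(n,name):
    im=eyes.camera(n)[:,:,::-1].copy(); cv2.imwrite(f"pics/{name}.png",im); return im
def blobs(mask,a=20):
    n,l,s,c=cv2.connectedComponentsWithStats(mask.astype(np.uint8)); return [(s[i],c[i],l==i) for i in range(1,n) if s[i][4]>=a]
E
python3 - <<'E'
from h import *
im=cv2.imread('pics/top0.png'); hsv=cv2.cvtColor(im,cv2.COLOR_BGR2HSV)
H,S,V=cv2.split(hsv)
for s,c,_ in blobs((H>12)&(H<32)&(S>120)&(V>80)): print('brass',s,c.round(1),onz('top',c,0.015).round(4))
im2=cv2.imread('pics/side0.png'); h2=cv2.cvtColor(im2,cv2.COLOR_BGR2HSV)
for s,c,_ in blobs((h2[:,:,0]>12)&(h2[:,:,0]<32)&(h2[:,:,1]>120)&(h2[:,:,2]>80)): print('brass side',s,c.round(1),onz('side',c,0.013).round(4))
for n,u in [('top',(165,270)),('top',(302,200)),('top',(418,188)),('top',(345,283)),('top',(503,215)),('top',(175,197))]: print(u,onz(n,u,.07).round(3),onz(n,u,.12).round(3))
for (a,b,c,d,k) in [(120,230,210,310,'tin'),(255,160,345,240,'dish'),(375,145,465,230,'plate'),(310,250,380,315,'clip')]:
    cv2.imwrite(f'pics/{k}c.png',cv2.resize(im[b:d,a:c],None,fx=6,fy=6,interpolation=cv2.INTER_NEAREST))
big=np.hstack([cv2.resize(im[230:310,120:260],None,fx=5,fy=5),])
cv2.imwrite('pics/a.png',big); cv2.imwrite('pics/b.png',cv2.resize(im[140:310,255:455],None,fx=4,fy=3.5)) 
print(im[270,150:195].tolist()[::3])
E
```

```text
brass [364  28  24  37 355] [375.7  45.7] [ 0.9879 -0.0714  0.015 ]
brass [492 206  24  21 351] [503.3 215.1] [ 0.594  -0.3614  0.015 ]
brass [492 272  13  13 128] [498.2 278.1] [ 0.4538 -0.3482  0.015 ]
brass [411 280  16  16 189] [418.6 287.4] [ 0.4293 -0.1741  0.015 ]
brass [238 285  10   9  73] [242.4 288.9] [0.4158 0.2114 0.015 ]
brass side [525  36  44  19 439] [547.   44.9] [ 0.8959 -3.2762  0.013 ]
brass side [378 181  16  27 321] [385.5 194.9] [ 0.6038 -0.3888  0.013 ]
brass side [196 187  16  20 131] [202.7 195.7] [ 0.9889 -0.0736  0.013 ]
brass side [426 211  10  14 110] [430.6 217.8] [ 0.4507 -0.3494  0.013 ]
brass side [400 242  15  19 223] [406.9 251.2] [ 0.4269 -0.1768  0.013 ]
brass side [298 350  12  18 176] [303.4 359.1] [0.4115 0.2126 0.013 ]
(165, 270) [0.449 0.368 0.07 ] [0.446 0.352 0.12 ]
(302, 200) [0.606 0.083 0.07 ] [0.596 0.079 0.12 ]
(418, 188) [ 0.638 -0.164  0.07 ] [ 0.627 -0.157  0.12 ]
(345, 283) [ 0.432 -0.013  0.07 ] [ 0.43  -0.013  0.12 ]
(503, 215) [ 0.584 -0.345  0.07 ] [ 0.575 -0.33   0.12 ]
(175, 197) [0.607 0.357 0.07 ] [0.597 0.341 0.12 ]
[[112, 108, 109], [141, 145, 141], [140, 143, 139], [146, 150, 146], [140, 143, 141], [142, 146, 140], [181, 186, 180], [143, 148, 141], [145, 151, 146], [135, 137, 134], [86, 88, 88], [85, 87, 85], [103, 101, 100], [114, 111, 114], [115, 111, 112]]
```

View pics/a.png

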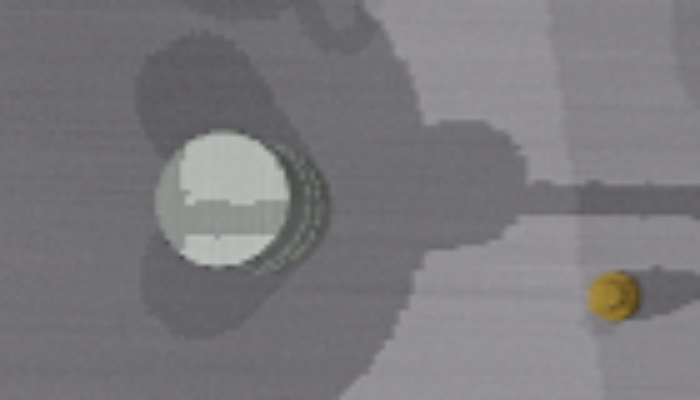

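View pics/b.png

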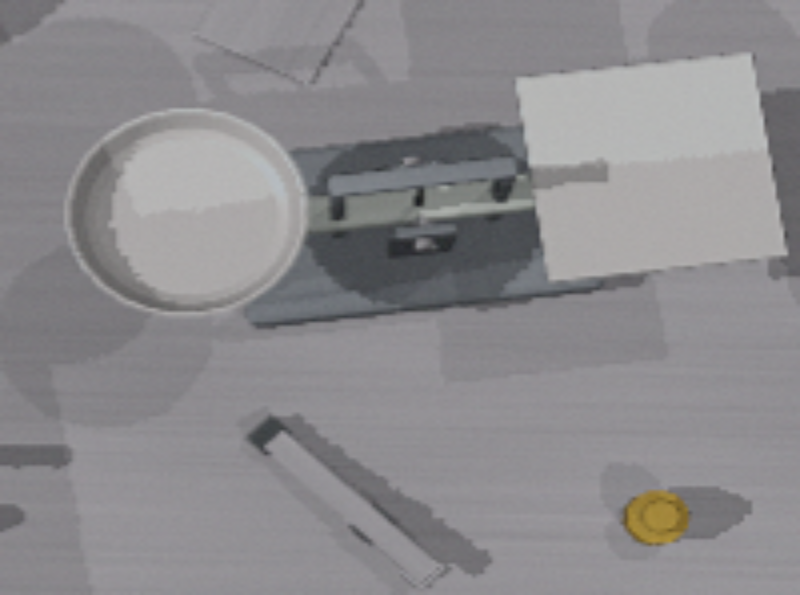

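```bash
python3 - <<'E'
from h import *
d=onz('top',(301.7,200.4),.127); print('dish',d)
c=[onz('top',(255+x/4,140+y/3.5),.112) for x,y in [(516,77),(752,53),(785,254),(550,280)]]
print(np.round(c,4)); p=np.mean(c,0); print('plate',p, np.hypot(*(d-p)[:2]), np.degrees(np.arctan2(*(d-p)[:2])))
t=onz('top',(164.6,269.9),.07); print('tin',t)
print(proj('side',[t,t*[1,1,0],d,p]))
from scipy.spatial.transform import Rotation as R
s=sensors.state(); q=s['eef_rot']; print(R.from_quat([q[1],q[2],q[3],q[0]]).as_matrix().round(3))
for u in [(255+265/4,140+430/3.5),(255+435/4,140+575/3.5)]: print('clip',onz('top',u,.013))
for n in ('dish',): pass
E
python3 - <<'E'
import cv2
im=cv2.imread('pics/side0.png'); cv2.imwrite('pics/c.png',cv2.resize(im[160:310,200:400],None,fx=4,fy=4))
E
```

```text
dish [0.59398221 0.07902024 0.127     ]
[[ 0.682  -0.0876  0.112 ]
 [ 0.6997 -0.2098  0.112 ]
 [ 0.5791 -0.2265  0.112 ]
 [ 0.5607 -0.1066  0.112 ]]
plate [ 0.63038526 -0.15758832  0.112     ] 0.23939254649299715 -8.746571619742056
tin [0.44927038 0.3687491  0.07      ]
[[211.02310544 385.43959492]
 [216.47445252 417.43826223]
 [272.18031978 230.13019553]
 [329.3766829  188.81922391]]
[[ 0.967 -0.001 -0.256]
 [ 0.256  0.002  0.967]
 [-0.    -1.     0.002]]
clip [0.47773246 0.04020152 0.013     ]
clip [ 0.38957971 -0.05515131  0.013     ]
```

View pics/c.png

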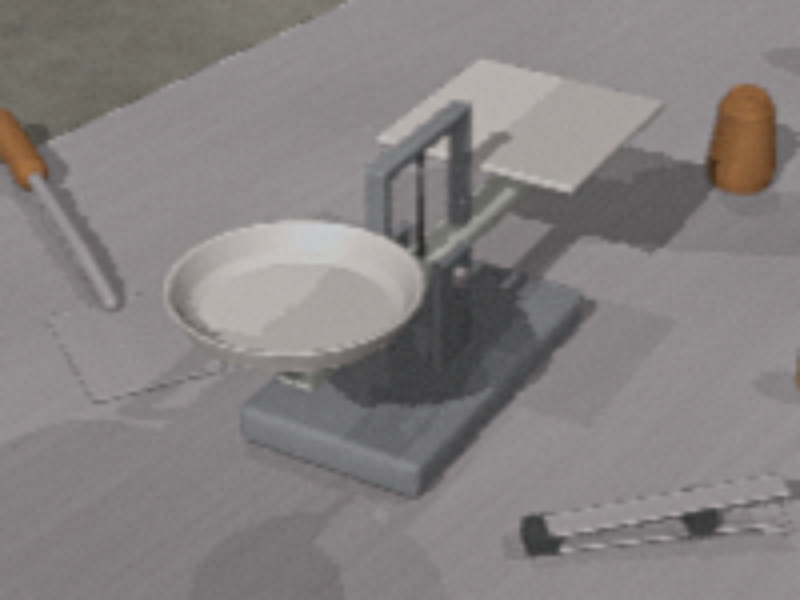

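Emit:
drive_tool:
  plan:
    - {"travel": [0, 0, 0], "yaw": -0.1466, "jaw": 1}
    - {"travel": [0, 0, 0], "yaw": -0.1466, "jaw": 1}
    - {"travel": [0, 0, 0], "yaw": -0.1466, "jaw": 1}
    - {"travel": [0, 0, 0], "yaw": -0.1466, "jaw": 1}
    - {"travel": [0, 0, 0], "yaw": -0.1466, "jaw": 1}
    - {"travel": [0, 0, 0], "yaw": -0.1466, "jaw": 1}
    - {"travel": [0, 0, 0], "yaw": -0.1466, "jaw": 1}
    - {"travel": [0, 0, 0], "yaw": -0.1466, "jaw": 1}
    - {"travel": [0, 0, 0], "yaw": -0.1466, "jaw": 1}
    - {"travel": [0, 0, 0], "yaw": -0.1466, "jaw": 1}
    - {"travel": [0, 0, 0], "yaw": 0, "jaw": 1}

```text
time_s: 1.2
tcp_pos: [0.1599, -0.6039, 0.2307]
eef_rot: [-0.461, 0.46, 0.537, -0.537]
wrist_force: [-0.0, 1.6, 0.0]
grip_width: 0.997
```

```bash
cat >> h.py <<'E'
from scipy.spatial.transform import Rotation as Ro
def go(P):
    s=sensors.state(); q=s['eef_rot']; M=Ro.from_quat([q[1],q[2],q[3],q[0]]).as_matrix()
    print('t',s['time_s'],'tcp',np.round(s['tcp_pos'],4),'q',np.round(s['q'],2),'grip',round(s['grip_width'],3),'xang',np.degrees(np.arctan2(M[1,0],M[0,0])).round(2),'tilt',M[2].round(3),'F',np.round(s['wrist_force'],2))
    print('travel mm',(1000*M.T@(np.array(P)-s['tcp_pos'])).round(1))
E
python3 - <<'E'
from h import *
go([.449,.369,.2]); 
# pot handle end
o1,d1=ray('top',(103,283)); o2,d2=ray('side',(175,347))
A=np.stack([d1,-d2],1); ab=np.linalg.lstsq(A,o2-o1,rcond=None)[0]; print(o1+ab[0]*d1,o2+ab[1]*d2)
E
```

```text
t 1.2 tcp [ 0.1599 -0.6039  0.2307] q [-1.05  0.39  0.01 -0.   -1.19  1.21] grip 0.997 xang 98.8 tilt [ 0.001 -1.     0.   ] F [-0.01  1.59  0.03]
travel mm [ 917.1   31.7 -434.6]
[0.41234317 0.43288323 0.22059515] [0.41042809 0.43114565 0.21975787]
```

Emit:
drive_tool:
  plan:
    - {"travel": [36, 0, -32], "yaw": 0, "jaw": 1}
    - {"travel": [36, 0, -32], "yaw": 0, "jaw": 1}
    - {"travel": [36, 0, -32], "yaw": 0, "jaw": 1}
    - {"travel": [36, 0, -32], "yaw": 0, "jaw": 1}
    - {"travel": [36, 0, -32], "yaw": 0, "jaw": 1}
    - {"travel": [36, 0, -32], "yaw": 0, "jaw": 1}
    - {"travel": [36, 0, -32], "yaw": 0, "jaw": 1}
    - {"travel": [36, 0, -32], "yaw": 0, "jaw": 1}
    - {"travel": [36, 0, -32], "yaw": 0, "jaw": 1}
    - {"travel": [36, 0, -32], "yaw": 0, "jaw": 1}
    - {"travel": [0, 0, 0], "yaw": 0, "jaw": 1}

```text
time_s: 2.3
tcp_pos: [0.4235, -0.1956, 0.2314]
eef_rot: [-0.459, 0.459, 0.538, -0.537]
wrist_force: [-0.5, 0.3, -0.3]
grip_width: 1.001
```

Emit:
drive_tool:
  plan:
    - {"travel": [40, 5, -9], "yaw": 0, "jaw": 1}
    - {"travel": [40, 5, -9], "yaw": 0, "jaw": 1}
    - {"travel": [40, 5, -9], "yaw": 0, "jaw": 1}
    - {"travel": [40, 5, -9], "yaw": 0, "jaw": 1}
    - {"travel": [40, 5, -9], "yaw": 0, "jaw": 1}
    - {"travel": [40, 5, -9], "yaw": 0, "jaw": 1}
    - {"travel": [40, 5, -9], "yaw": 0, "jaw": 1}
    - {"travel": [40, 5, -9], "yaw": 0, "jaw": 1}
    - {"travel": [40, 5, -9], "yaw": 0, "jaw": 1}
    - {"travel": [40, 5, -9], "yaw": 0, "jaw": 1}
    - {"travel": [40, 5, -9], "yaw": 0, "jaw": 1}
    - {"travel": [0, 0, 0], "yaw": 0, "jaw": 1}

```text
time_s: 3.5
tcp_pos: [0.4518, 0.254, 0.1753]
eef_rot: [0.46, -0.46, -0.537, 0.537]
wrist_force: [0.8, 0.1, 0.6]
grip_width: 1.001
```

Run:
```python
from h import *
go([.449,.369,.13]); shot('side','s1')
```

```text
t 3.5 tcp [0.4518 0.254  0.1753] q [ 0.83  0.25 -0.33  0.   -0.98 -0.67] grip 1.001 xang 98.86 tilt [-0. -1.  0.] F [0.77 0.1  0.6 ]
travel mm [114.1  45.3 -15. ]
```

View pics/s1.png

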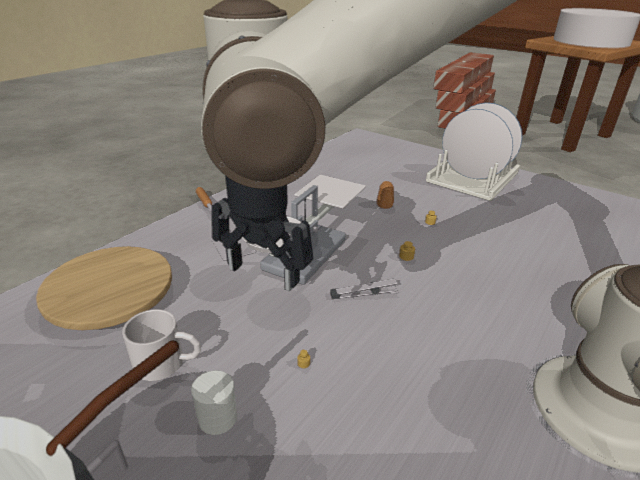

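Run:
```python
from h import *
from scipy.optimize import fsolve
t=np.array([.4518,.254,.1753]); a=np.arctan2(t[1],t[0]); perp=np.array([-np.sin(a),np.cos(a),0])
f=lambda v: proj('side',t+[0,0,v[0]]+v[1]*perp)[0]-[265,128]
v=fsolve(f,[.25,.08]); print(v)
c=t+[0,0,v[0]]+v[1]*perp
print(proj('side',[c-[0,0,.06],c+[0,0,.06],t]))
```

```text
[ 0.20835148 -0.05699268]
[[267.16771208 171.24819743]
 [262.57889511  79.6460567 ]
 [262.84813891 283.66196806]]
```

Run:
```python
from h import *
go([.449,.369,.13]); shot('top','t1'); print(proj('top',[[.4518,.254,z] for z in (.17,.25,.35,.45)]))
```

```text
t 3.55 tcp [0.4512 0.2519 0.1754] q [ 0.82  0.25 -0.34 -0.   -0.98 -0.67] grip 0.997 xang 98.8 tilt [-0.001 -1.     0.001] F [ 0.1  -0.81  0.03]
travel mm [116.1  45.3 -15.8]
[[206.85347123 266.44933925]
 [195.91242773 262.91536714]
 [179.48584045 257.60401822]
 [158.93364084 250.94925504]]
```

View pics/t1.png

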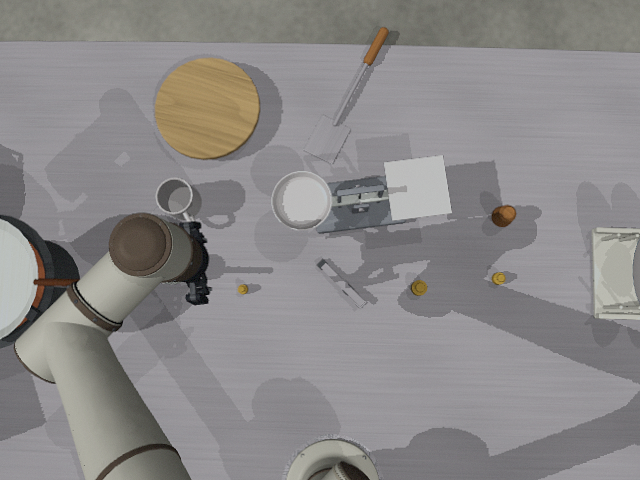

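Run:
```python
from h import *
a=cv2.imread('pics/t1.png')[190:390,0:230]; b=cv2.imread('pics/s1.png')[0:310,180:360]
cv2.imwrite('pics/z1.png',np.hstack([cv2.resize(a,(450,391)),cv2.resize(b,(227,391))]))
```

```text
(no output)
```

View pics/z1.png

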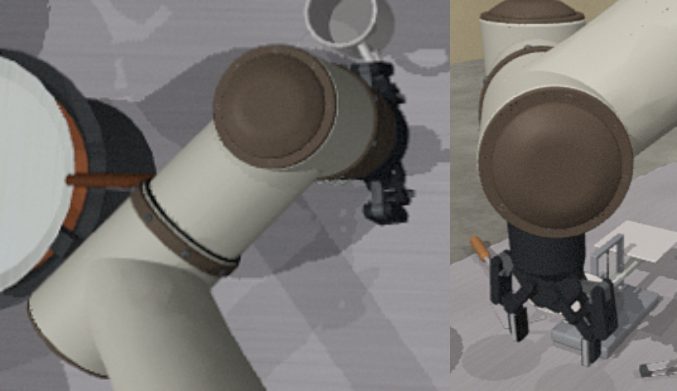

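Run:
```python
from h import *
t=np.array([.4518,.254,.1753]); q1=.83; 
for off in (0,np.pi/2):
  a=q1
  perp=np.array([-np.sin(a),np.cos(a),0])
for p in (.1,.16,.2,.24):
  for h in (.2,.25,.3,.35,.4):
    c=t+[0,0,h]+p*perp; print(p,h,proj('side',[c])[0].round(0),abs(proj('side',[c+[0,0,.05]])[0]-proj('side',[c])[0])[1].round(1)*1.18, 'top',proj('top',[c])[0].round())
```

```text
0.1 0.2 [261. 187.] 56.522 top [129. 302.]
0.1 0.25 [258. 139.] 64.192 top [116. 302.]
0.1 0.3 [255.  85.] 73.396 top [101. 301.]
0.1 0.35 [251.  23.] 84.72399999999999 top [ 84. 301.]
0.1 0.4 [247. -49.] 99.002 top [ 64. 300.]
0.16 0.2 [266. 217.] 61.478 top [101. 330.]
0.16 0.25 [263. 165.] 70.91799999999999 top [ 86. 332.]
0.16 0.3 [260. 104.] 82.71799999999999 top [ 69. 333.]
0.16 0.35 [256.  34.] 97.704 top [ 50. 335.]
0.16 0.4 [251. -49.] 117.056 top [ 28. 336.]
0.2 0.2 [270. 240.] 65.136 top [ 82. 349.]
0.2 0.25 [267. 185.] 76.228 top [ 66. 352.]
0.2 0.3 [264. 121.] 90.38799999999999 top [ 48. 354.]
0.2 0.35 [260.  44.] 108.79599999999999 top [ 28. 357.]
0.2 0.4 [255. -48.] 133.34 top [  4. 361.]
0.24 0.2 [275. 269.] 69.148 top [ 64. 368.]
0.24 0.25 [272. 210.] 82.36399999999999 top [ 47. 372.]
0.24 0.3 [269. 141.] 99.47399999999999 top [ 27. 376.]
0.24 0.35 [265.  56.] 122.72 top [  5. 380.]
0.24 0.4 [260. -48.] 154.934 top [-20. 385.]
```

Emit:
drive_tool:
  plan:
    - {"travel": [29, 12, -4], "yaw": 0, "jaw": 1}
    - {"travel": [29, 12, -4], "yaw": 0, "jaw": 1}
    - {"travel": [29, 12, -4], "yaw": 0, "jaw": 1}
    - {"travel": [29, 11, -4], "yaw": 0, "jaw": 1}
    - {"travel": [0, 0, 0], "yaw": 0, "jaw": 1}
    - {"travel": [0, 0, 0], "yaw": 0, "jaw": 1}

```text
time_s: 4.2
tcp_pos: [0.4493, 0.3665, 0.129]
eef_rot: [0.461, -0.461, -0.536, 0.537]
wrist_force: [0.2, 0.4, -0.3]
grip_width: 1.002
```

Run:
```python
from h import *
go([.449,.369,.033]); shot('side','s2')
```

```text
t 4.2 tcp [0.4493 0.3665 0.129 ] q [ 0.96  0.4  -0.24 -0.   -0.93 -0.81] grip 1.002 xang 98.72 tilt [-0.001 -1.     0.001] F [ 0.16  0.35 -0.3 ]
travel mm [ 2.6 96.  -0.1]
```

View pics/s2.png

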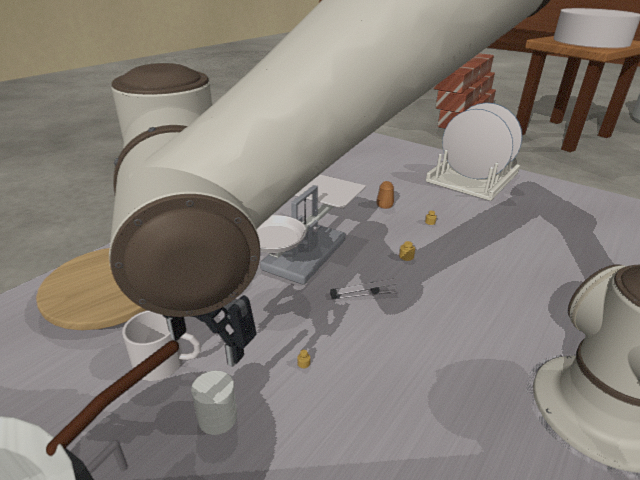

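Run:
```python
from h import *
t=np.array([.4493,.3665,.129]); a=.96; perp=np.array([-np.sin(a),np.cos(a),0])
for p in (.16,.2,.22,.24):
  for h in (.25,.275,.3,.325):
    c=t+[0,0,h]+p*perp; r=np.array([np.cos(a),np.sin(a),0])*.05
    print(p,h,proj('side',[c])[0].round(0),np.linalg.norm(np.diff(proj('side',[c+r,c-r]),axis=0)).round())
```

```text
0.16 0.25 [191. 270.] 143.0
0.16 0.275 [186. 241.] 149.0
0.16 0.3 [181. 210.] 156.0
0.16 0.325 [175. 175.] 163.0
0.2 0.25 [196. 305.] 158.0
0.2 0.275 [191. 274.] 166.0
0.2 0.3 [185. 241.] 174.0
0.2 0.325 [179. 204.] 184.0
0.22 0.25 [199. 325.] 168.0
0.22 0.275 [194. 294.] 176.0
0.22 0.3 [188. 259.] 185.0
0.22 0.325 [181. 221.] 196.0
0.24 0.25 [203. 348.] 178.0
0.24 0.275 [197. 316.] 187.0
0.24 0.3 [191. 280.] 198.0
0.24 0.325 [184. 240.] 210.0
```

Emit:
drive_tool:
  plan:
    - {"travel": [2.5, 20, 0], "yaw": 0, "jaw": 1}
    - {"travel": [0, 20, 0], "yaw": 0, "jaw": 1}
    - {"travel": [0, 20, 0], "yaw": 0, "jaw": 1}
    - {"travel": [0, 20, 0], "yaw": 0, "jaw": 1}
    - {"travel": [0, 14, 0], "yaw": 0, "jaw": 1}
    - {"travel": [0, 0, 0], "yaw": 0, "jaw": 1}

```text
time_s: 4.85
tcp_pos: [0.4484, 0.3677, 0.0342]
eef_rot: [0.461, -0.461, -0.535, 0.538]
wrist_force: [0.3, -0.3, 0.6]
grip_width: 1.001
```

Run:
```python
from h import *
go([.449,.369,.033]); im=shot('side','s3'); cv2.imwrite('pics/z3.png',cv2.resize(im[240:460,60:340],None,fx=2.5,fy=2.5))
```

```text
t 4.85 tcp [0.4484 0.3677 0.0342] q [ 0.97  0.52 -0.33 -0.   -0.72 -0.81] grip 1.001 xang 98.68 tilt [-0.003 -1.     0.003] F [ 0.33 -0.3   0.65]
travel mm [ 1.2  1.2 -0.8]
```

View pics/z3.png

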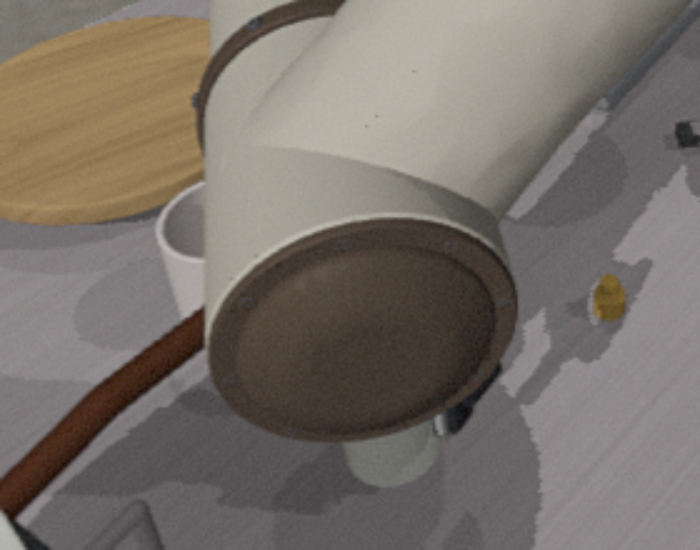

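No contact. The view shows the finger beside the tin, with the arm above the pot handle. Closing.

Emit:
drive_tool:
  plan:
    - {"travel": [1, 0, 0], "yaw": 0, "jaw": -1}
    - {"travel": [0, 0, 0], "yaw": 0, "jaw": -1}
    - {"travel": [0, 0, 0], "yaw": 0, "jaw": -1}
    - {"travel": [0, 0, 0], "yaw": 0, "jaw": -1}
    - {"travel": [0, 0, 0], "yaw": 0, "jaw": -1}
    - {"travel": [0, 0, 0], "yaw": 0, "jaw": -1}
    - {"travel": [0, 0, 0], "yaw": 0, "jaw": -1}
    - {"travel": [0, 0, 0], "yaw": 0, "jaw": -1}

```text
time_s: 5.7
tcp_pos: [0.4496, 0.372, 0.0371]
eef_rot: [-0.46, 0.46, 0.538, -0.536]
wrist_force: [0.2, -0.5, 6.5]
grip_width: 0.638
```

Emit:
drive_tool:
  plan:
    - {"travel": [0, -20, 0], "yaw": 0, "jaw": -1}
    - {"travel": [0, -30, 0], "yaw": 0, "jaw": -1}
    - {"travel": [0, -40, 0], "yaw": 0, "jaw": -1}
    - {"travel": [0, -40, 0], "yaw": 0, "jaw": -1}
    - {"travel": [0, -40, 0], "yaw": 0, "jaw": -1}
    - {"travel": [0, -20, 0], "yaw": 0, "jaw": -1}
    - {"travel": [0, 0, 0], "yaw": 0, "jaw": -1}

```text
time_s: 6.4
tcp_pos: [0.4497, 0.3724, 0.2291]
eef_rot: [-0.46, 0.46, 0.54, -0.534]
wrist_force: [0.2, -0.3, -0.8]
grip_width: 0.639
```

Run:
```python
from h import *
go([.594,.079,.225]); im=shot('side','s4')
```

```text
t 6.4 tcp [0.4497 0.3724 0.2291] q [ 0.97  0.31 -0.11  0.   -1.14 -0.82] grip 0.639 xang 98.84 tilt [ 0.005 -1.    -0.006] F [ 0.17 -0.32 -0.8 ]
travel mm [-312.1    3.   -97.5]
```

View pics/s4.png

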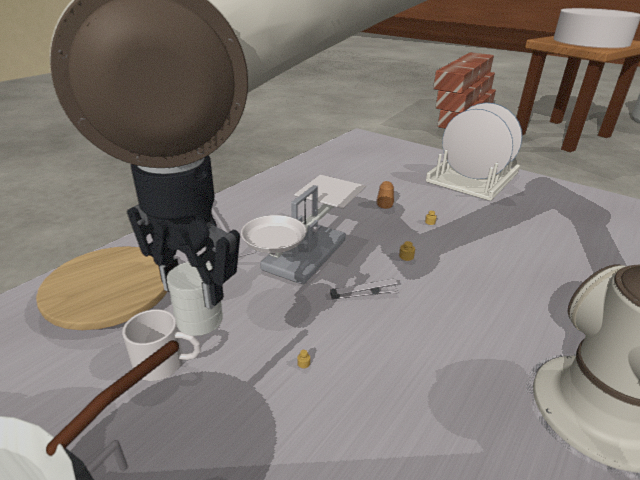

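Emit:
drive_tool:
  plan:
    - {"travel": [-39, 0, -12.2], "yaw": 0, "jaw": -1}
    - {"travel": [-39, 0, -12.2], "yaw": 0, "jaw": -1}
    - {"travel": [-39, 0, -12.2], "yaw": 0, "jaw": -1}
    - {"travel": [-39, 0, -12.2], "yaw": 0, "jaw": -1}
    - {"travel": [-39, 0, -12.2], "yaw": 0, "jaw": -1}
    - {"travel": [-39, 0, -12.2], "yaw": 0, "jaw": -1}
    - {"travel": [-39, 0, -12.2], "yaw": 0, "jaw": -1}
    - {"travel": [-39, 0, -12.2], "yaw": 0, "jaw": -1}
    - {"travel": [0, 20, 0], "yaw": 0, "jaw": -1}
    - {"travel": [0, 20, 0], "yaw": 0, "jaw": -1}
    - {"travel": [0, 20, 0], "yaw": 0, "jaw": -1}
    - {"travel": [0, 0, 0], "yaw": 0, "jaw": -1}

```text
time_s: 7.65
tcp_pos: [0.5895, 0.0767, 0.1597]
eef_rot: [0.463, -0.458, -0.533, 0.54]
wrist_force: [-0.9, -0.4, -2.1]
grip_width: 0.644
```

Run:
```python
from h import *
go([.594,.079,.139]); im=shot('side','s5'); im2=shot('top','t5')
cv2.imwrite('pics/z5.png',np.hstack([cv2.resize(im[120:320,180:380],(390,390)),cv2.resize(im2[120:280,230:390],(390,390))]))
```

```text
t 7.65 tcp [0.5895 0.0767 0.1597] q [ 0.4   0.4  -0.16 -0.   -1.02 -0.25] grip 0.644 xang 98.74 tilt [-0.001 -1.     0.012] F [-0.91 -0.41 -2.11]
travel mm [ 1.6 20.6 -5. ]
```

View pics/z5.png

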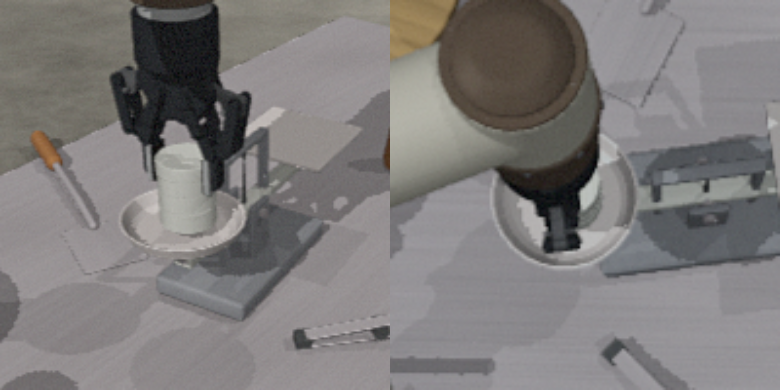

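Emit:
drive_tool:
  plan:
    - {"travel": [1, 7, -4], "yaw": 0, "jaw": -1}
    - {"travel": [0, 7, 0], "yaw": 0, "jaw": -1}
    - {"travel": [0, 7, 0], "yaw": 0, "jaw": -1}
    - {"travel": [0, 0, 0], "yaw": 0, "jaw": -1}
    - {"travel": [0, 0, 0], "yaw": 0, "jaw": -1}

```text
time_s: 8.25
tcp_pos: [0.5967, 0.0794, 0.1442]
eef_rot: [0.46, -0.46, -0.537, 0.537]
wrist_force: [0.4, 0.8, -2.0]
grip_width: 0.64
```

Run:
```python
from h import *
go([.594,.079,.139]); im=shot('side','s6')
cv2.imwrite('pics/z6.png',cv2.resize(im[120:320,180:380],(600,600)))
```

```text
t 8.25 tcp [0.5967 0.0794 0.1442] q [ 0.4   0.42 -0.17  0.   -0.98 -0.25] grip 0.64 xang 98.83 tilt [-0.    -1.     0.001] F [ 0.36  0.83 -2.01]
travel mm [-0.   5.2  2.7]
```

View pics/z6.png

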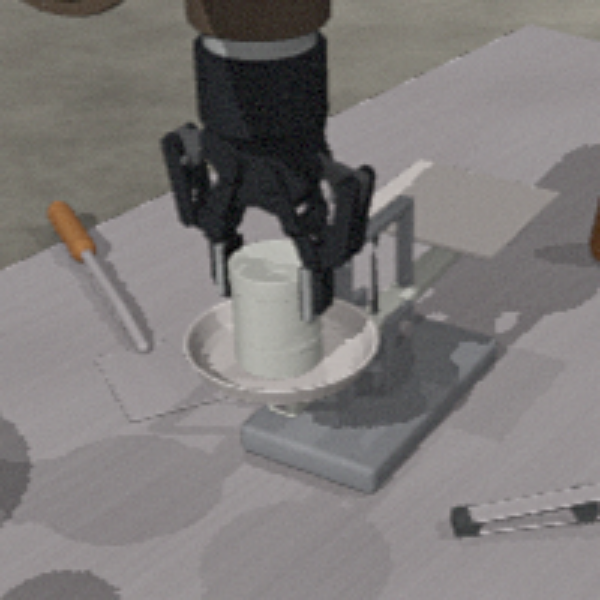

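Emit:
drive_tool:
  plan:
    - {"travel": [0, 5, 1], "yaw": 0, "jaw": -1}
    - {"travel": [0, 5, 1], "yaw": 0, "jaw": -1}
    - {"travel": [0, 0, 0], "yaw": 0, "jaw": -1}
    - {"travel": [0, 0, 0], "yaw": 0, "jaw": 1}
    - {"travel": [0, 0, 0], "yaw": 0, "jaw": 1}
    - {"travel": [0, 0, 0], "yaw": 0, "jaw": 1}
    - {"travel": [0, 0, 0], "yaw": 0, "jaw": 1}
    - {"travel": [0, 0, 0], "yaw": 0, "jaw": 1}
    - {"travel": [0, 0, 0], "yaw": 0, "jaw": 1}

```text
time_s: 9.2
tcp_pos: [0.5949, 0.0792, 0.1343]
eef_rot: [-0.46, 0.46, 0.537, -0.537]
wrist_force: [0.5, 0.1, 0.5]
grip_width: 0.999
```

Run:
```python
from h import *
go([.594,.079,.139]); im=shot('side','s7')
cv2.imwrite('pics/z7.png',cv2.resize(im[120:320,180:380],(600,600)))
```

```text
t 9.2 tcp [0.5949 0.0792 0.1343] q [ 0.4   0.43 -0.19 -0.   -0.96 -0.25] grip 0.999 xang 98.82 tilt [ 0. -1. -0.] F [0.49 0.06 0.49]
travel mm [-0.  -4.7  0.9]
```

View pics/z7.png

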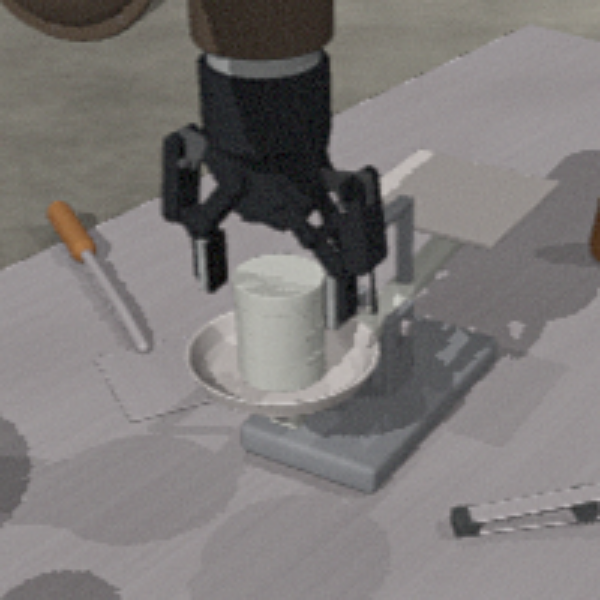

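Emit:
drive_tool:
  plan:
    - {"travel": [0, -20, 0], "yaw": 0, "jaw": 1}
    - {"travel": [0, -30, 0], "yaw": 0, "jaw": 1}
    - {"travel": [0, -40, 0], "yaw": 0, "jaw": 1}
    - {"travel": [0, -30, 0], "yaw": 0, "jaw": 1}
    - {"travel": [-32, 0, 29], "yaw": 0, "jaw": 1}
    - {"travel": [-32, 0, 29], "yaw": 0, "jaw": 1}
    - {"travel": [-32, 0, 29], "yaw": 0, "jaw": 1}
    - {"travel": [-32, 0, 29], "yaw": 0, "jaw": 0.5}
    - {"travel": [-32, 10, 29], "yaw": 0, "jaw": 0.2}
    - {"travel": [-32, 30, 29], "yaw": 0, "jaw": 0.2}
    - {"travel": [-34, 40, 29], "yaw": 0, "jaw": 0.2}
    - {"travel": [0, 40, 0], "yaw": 0, "jaw": 0.2}

```text
time_s: 10.45
tcp_pos: [0.4323, -0.1697, 0.1427]
eef_rot: [-0.46, 0.462, 0.537, -0.535]
wrist_force: [1.1, 1.1, -0.9]
grip_width: 0.6
```

Run:
```python
from h import *
go([.428,-.1755,.003]); im=shot('side','s8'); shot('top','t8')
cv2.imwrite('pics/z8.png',cv2.resize(im[140:290,220:370],(600,600),interpolation=cv2.INTER_CUBIC))
```

```text
t 10.45 tcp [ 0.4323 -0.1697  0.1427] q [-0.02  0.2  -0.5   0.   -0.86  0.17] grip 0.6 xang 98.58 tilt [-0.001 -1.    -0.003] F [ 1.15  1.13 -0.94]
travel mm [ -5.  139.7   5.6]
```

View pics/s8.png

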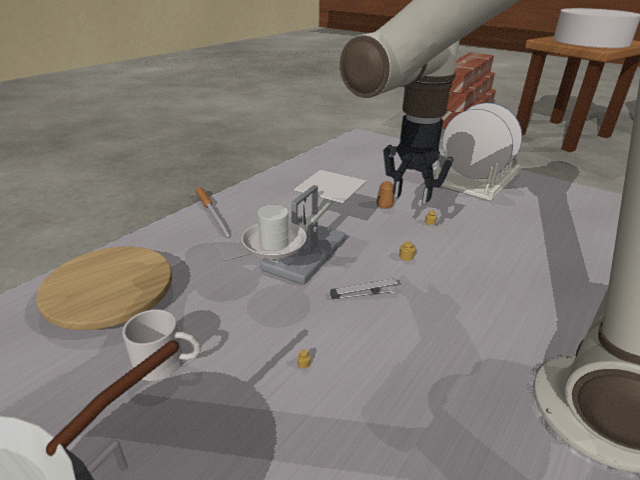

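View pics/z8.png

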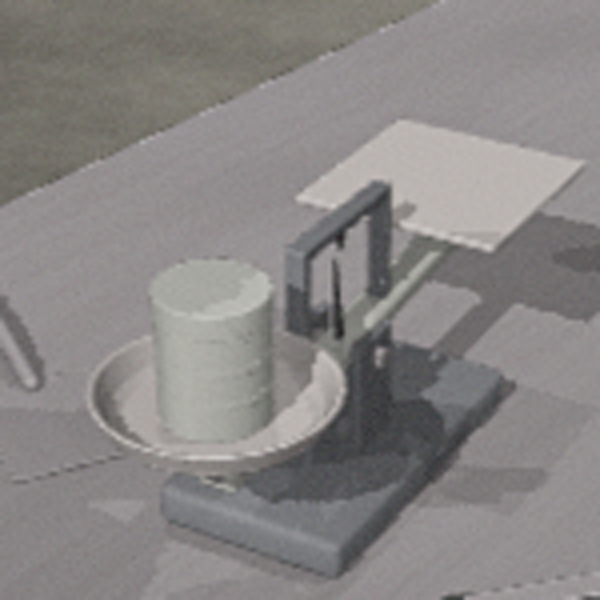

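View pics/t8.png

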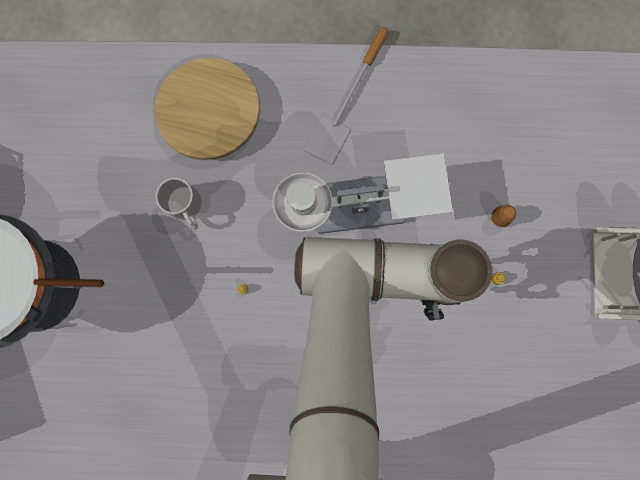

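```bash
cat >> h.py <<'E'
def beam(imname):
    # sub-pixel vertical shift of plate front/side lower edge and of dish rim vs the level picture s0
    a=cv2.imread('pics/side0.png',0).astype(np.float32); b=cv2.imread(f'pics/{imname}.png',0).astype(np.float32)
    p=np.array([.630,-.1576,.112]); e=np.array([-.152,.988,0]); f=np.array([.988,.152,0])
    out=[]
    for sx,sy in ((-1,-1),(1,-1)):   # corners right / front as seen
        c0=p+.062*sx*f+.062*sy*e
        u0=proj('side',[c0])[0].round().astype(int); r=8
        tpl=a[u0[1]-r:u0[1]+r+1,u0[0]-r:u0[0]+r+1]; R=14
        w=b[u0[1]-r-R:u0[1]+r+R+1,u0[0]-r-6:u0[0]+r+7]
        m=cv2.matchTemplate(w,tpl,cv2.TM_CCOEFF_NORMED); _,v,_,l=cv2.minMaxLoc(m)
        y=l[1]; 
        sub=0
        if 0<y<m.shape[0]-1:
            k=m[y-1:y+2,l[0]]; sub=.5*(k[0]-k[2])/(k[0]-2*k[1]+k[2])
        dy=y+sub-R
        mm=np.interp(-dy,-(proj('side',[c0+[0,0,z] for z in np.linspace(-.03,.03,61)])[:,1]-proj('side',[c0])[0,1]),np.linspace(-30,30,61))
        out.append((u0,round(float(v),3),round(float(dy),2),'rise mm',round(float(mm),1),'beam',round(float(np.arcsin(mm/120)),3)))
    for o in out: print(*o)
E
python3 - <<'E'
from h import *
beam('s8'); 
p=np.array([.630,-.1576,.112]); print(proj('side',[p,p+[0,0,.01]]))
E
```

```text
[365 185] 0.894 -5.21 rise mm 13.5 beam 0.112
[319 174] 0.983 -4.92 rise mm 13.1 beam 0.109
[[329.51453215 188.86384645]
 [329.63641285 184.94104131]]
```

Emit:
drive_tool:
  plan:
    - {"travel": [-36, 0, 1.5], "yaw": 0, "jaw": 0.2}
    - {"travel": [-36, 0, 1.5], "yaw": 0, "jaw": 0.2}
    - {"travel": [-36, 0, 1.5], "yaw": 0, "jaw": 0.2}
    - {"travel": [-36, 10, 1.5], "yaw": 0, "jaw": 0.2}
    - {"travel": [-36, 40, 1.5], "yaw": 0, "jaw": 0.2}
    - {"travel": [0, 40, 0], "yaw": 0, "jaw": 0.2}
    - {"travel": [0, 0, 0], "yaw": 0, "jaw": 0.2}
    - {"travel": [0, 0, 0], "yaw": 0, "jaw": 0.2}

```text
time_s: 11.35
tcp_pos: [0.4552, -0.3438, 0.0567]
eef_rot: [0.459, -0.46, -0.537, 0.538]
wrist_force: [-0.1, 0.9, 1.3]
grip_width: 0.597
```

Run:
```python
from h import *
go([.452,-.349,.004]); im=shot('side','s9')
cv2.imwrite('pics/z9.png',cv2.resize(im[130:250,360:500],(700,600),interpolation=cv2.INTER_CUBIC)); beam('s9')
```

```text
t 11.35 tcp [ 0.4552 -0.3438  0.0567] q [-0.36  0.48 -0.34  0.   -0.75  0.52] grip 0.597 xang 98.94 tilt [-0.001 -1.    -0.   ] F [-0.1   0.87  1.32]
travel mm [-4.6 52.7  4. ]
[365 185] 0.873 -4.65 rise mm 12.0 beam 0.1
[319 174] 0.963 -4.87 rise mm 13.0 beam 0.108
```

View pics/z9.png

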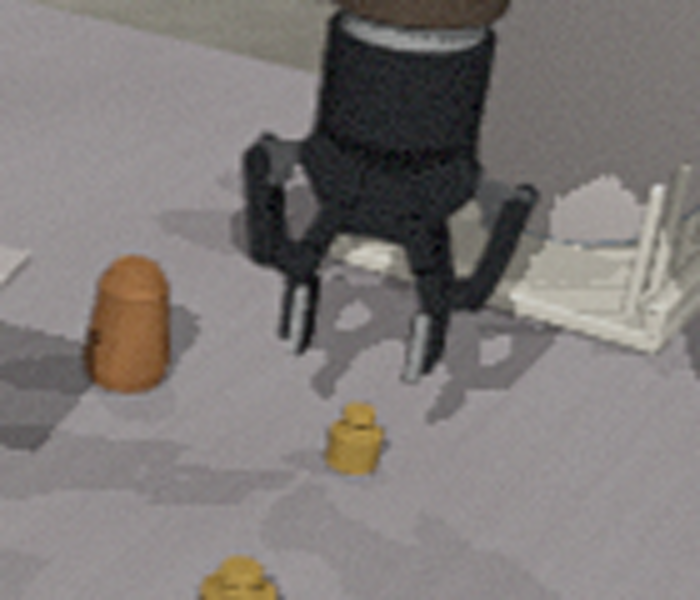

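Emit:
drive_tool:
  plan:
    - {"travel": [-5, 18, 4], "yaw": 0, "jaw": 0.2}
    - {"travel": [0, 18, 0], "yaw": 0, "jaw": 0.2}
    - {"travel": [0, 17, 0], "yaw": 0, "jaw": 0.2}
    - {"travel": [0, 0, 0], "yaw": 0, "jaw": 0.2}
    - {"travel": [0, 0, 0], "yaw": 0, "jaw": -1}
    - {"travel": [0, 0, 0], "yaw": 0, "jaw": -1}
    - {"travel": [0, 0, 0], "yaw": 0, "jaw": -1}
    - {"travel": [0, 0, 0], "yaw": 0, "jaw": -1}
    - {"travel": [0, 0, 0], "yaw": 0, "jaw": -1}
    - {"travel": [0, 0, 0], "yaw": 0, "jaw": -1}

```text
time_s: 12.4
tcp_pos: [0.4526, -0.3496, 0.0051]
eef_rot: [-0.458, 0.461, 0.538, -0.537]
wrist_force: [-0.5, 2.2, 5.1]
grip_width: 0.285
```

Emit:
drive_tool:
  plan:
    - {"travel": [0, -20, 0], "yaw": 0, "jaw": -1}
    - {"travel": [0, -40, 0], "yaw": 0, "jaw": -1}
    - {"travel": [0, -45, 0], "yaw": 0, "jaw": -1}
    - {"travel": [0, -45, 0], "yaw": 0, "jaw": -1}
    - {"travel": [20, -30, -29], "yaw": 0, "jaw": -1}
    - {"travel": [20, -10, -29], "yaw": 0, "jaw": -1}
    - {"travel": [20, 0, -29], "yaw": 0, "jaw": -1}
    - {"travel": [20, 0, -29], "yaw": 0, "jaw": -1}
    - {"travel": [20, 0, -29], "yaw": 0, "jaw": -1}
    - {"travel": [20, 0, -29], "yaw": 0, "jaw": -1}
    - {"travel": [20, 0, -29], "yaw": 0, "jaw": -1}
    - {"travel": [0, 0, 0], "yaw": 0, "jaw": -1}

```text
time_s: 13.6
tcp_pos: [0.6326, -0.1767, 0.1931]
eef_rot: [-0.458, 0.46, 0.539, -0.537]
wrist_force: [-1.0, -0.1, -1.0]
grip_width: 0.284
```

Run:
```python
from h import *
go([.633,-.180,.127]); im=shot('side','s10')
cv2.imwrite('pics/z10.png',cv2.resize(im[60:260,220:420],(600,600),interpolation=cv2.INTER_CUBIC)); beam('s10')
```

```text
t 13.6 tcp [ 0.6326 -0.1767  0.1931] q [-0.03  0.46  0.04 -0.   -1.14  0.19] grip 0.284 xang 99.07 tilt [-0.    -1.    -0.003] F [-0.96 -0.06 -0.96]
travel mm [-3.3 66.1  0.3]
[365 185] 0.694 -4.93 rise mm 12.7 beam 0.106
[319 174] 0.981 -4.94 rise mm 13.2 beam 0.11
```

View pics/z10.png

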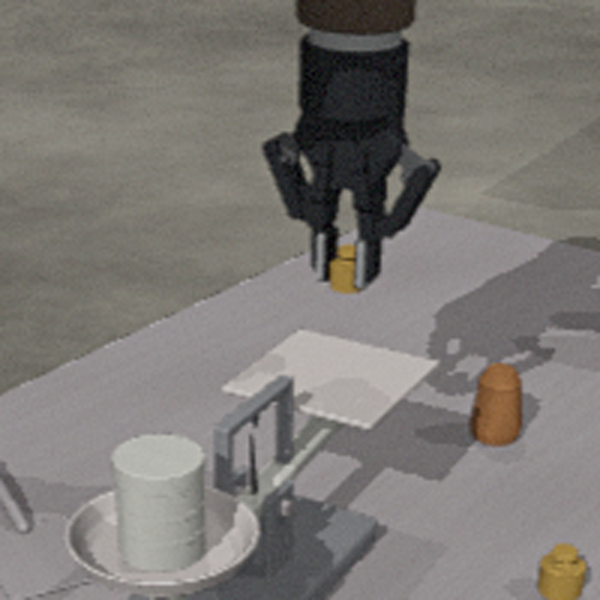

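Emit:
drive_tool:
  plan:
    - {"travel": [-3, 25, 0], "yaw": 0, "jaw": -1}
    - {"travel": [0, 25, 0], "yaw": 0, "jaw": -1}
    - {"travel": [0, 10, 0], "yaw": 0, "jaw": -1}
    - {"travel": [0, 6, 0], "yaw": 0, "jaw": -1}
    - {"travel": [0, 5, 0], "yaw": 0, "jaw": -1}
    - {"travel": [0, 0, 0], "yaw": 0, "jaw": -1}
    - {"travel": [0, 0, 0], "yaw": 0, "jaw": -1}

```text
time_s: 14.35
tcp_pos: [0.6308, -0.183, 0.1224]
eef_rot: [-0.46, 0.461, 0.537, -0.537]
wrist_force: [-0.5, -0.0, -0.2]
grip_width: 0.288
```

Run:
```python
from h import *
go([.633,-.180,.122]); im=shot('side','s11')
cv2.imwrite('pics/z11.png',cv2.resize(im[110:260,250:400],(600,600),interpolation=cv2.INTER_CUBIC)); beam('s11')
```

```text
t 14.35 tcp [ 0.6308 -0.183   0.1224] q [-0.04  0.52 -0.05  0.   -0.99  0.19] grip 0.288 xang 98.83 tilt [-0.001 -1.    -0.002] F [-0.48 -0.03 -0.15]
travel mm [ 2.6  0.4 -2.6]
[365 185] 0.804 -1.87 rise mm 4.9 beam 0.04
[319 174] 0.781 -1.01 rise mm 2.7 beam 0.023
```

View pics/z11.png

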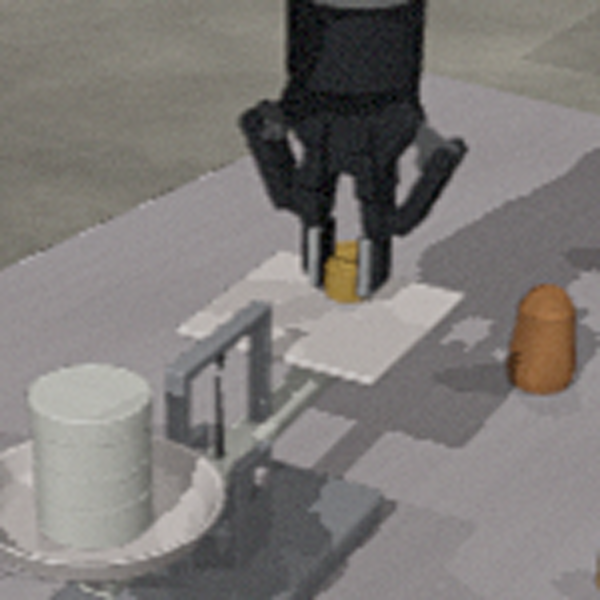

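Emit:
drive_tool:
  plan:
    - {"travel": [0, 0, 0], "yaw": 0, "jaw": 0.1}
    - {"travel": [0, 0, 0], "yaw": 0, "jaw": 0.1}
    - {"travel": [0, 0, 0], "yaw": 0, "jaw": 0.1}
    - {"travel": [0, 0, 0], "yaw": 0, "jaw": 0.1}
    - {"travel": [0, -10, 0], "yaw": 0, "jaw": 0.1}
    - {"travel": [0, -20, 0], "yaw": 0, "jaw": 0.1}
    - {"travel": [0, -40, 0], "yaw": 0, "jaw": 0.1}
    - {"travel": [0, -40, 0], "yaw": 0, "jaw": 0.1}
    - {"travel": [0, 0, 0], "yaw": 0, "jaw": 0.1}

```text
time_s: 15.3
tcp_pos: [0.6337, -0.1837, 0.2399]
eef_rot: [-0.455, 0.464, 0.54, -0.535]
wrist_force: [0.9, 1.4, 0.4]
grip_width: 0.549
```

Emit:
drive_tool:
  plan:
    - {"travel": [42, 0, 15], "yaw": 0, "jaw": 0.1}
    - {"travel": [42, 0, 15], "yaw": 0, "jaw": 0.1}
    - {"travel": [42, 0, 15], "yaw": 0, "jaw": 0.1}
    - {"travel": [42, 0, 15], "yaw": 0, "jaw": 0.1}
    - {"travel": [42, 0, 15], "yaw": 0, "jaw": 0.1}
    - {"travel": [42, 0, 15], "yaw": 0, "jaw": 0.1}
    - {"travel": [42, 0, 15], "yaw": 0, "jaw": 0.1}
    - {"travel": [42, 20, 15], "yaw": 0, "jaw": 0.1}
    - {"travel": [42, 20, 15], "yaw": 0, "jaw": 0.1}
    - {"travel": [42, 20, 15], "yaw": 0, "jaw": 0.1}
    - {"travel": [0, 40, 0], "yaw": 0, "jaw": 0.1}
    - {"travel": [0, 0, 0], "yaw": 0, "jaw": 0.1}

```text
time_s: 16.5
tcp_pos: [0.4143, 0.2081, 0.1278]
eef_rot: [0.46, -0.459, -0.534, 0.541]
wrist_force: [-0.4, -0.1, -0.4]
grip_width: 0.551
```

Run:
```python
from h import *
go([.4137,.212,.003]); im=shot('side','s12'); im2=shot('top','t12')
cv2.imwrite('pics/z12.png',np.hstack([cv2.resize(im[140:290,220:370],(400,400)),cv2.resize(im2[120:270,350:500],(400,400))])); beam('s12')
```

```text
t 16.5 tcp [0.4143 0.2081 0.1278] q [ 0.82  0.23 -0.51 -0.   -0.84 -0.66] grip 0.551 xang 98.93 tilt [-0.005 -1.     0.008] F [-0.42 -0.14 -0.43]
travel mm [  4.5 124.8  -1. ]
[365 185] 0.321 5.52 rise mm -14.5 beam -0.121
[319 174] 0.409 -14.0 rise mm 30.0 beam 0.253
```

View pics/z12.png

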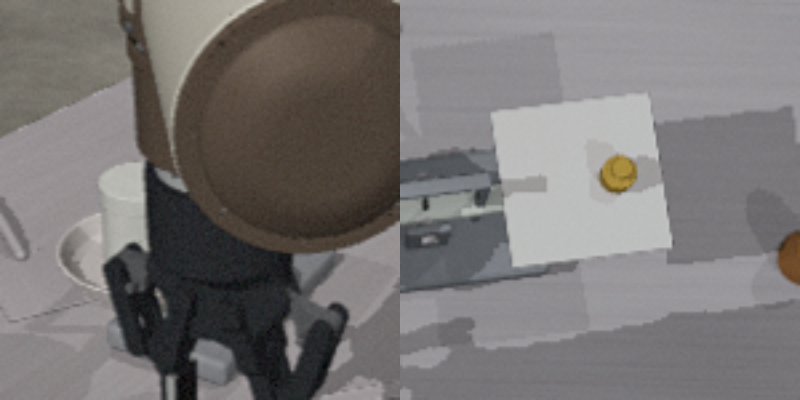

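View pics/s12.png

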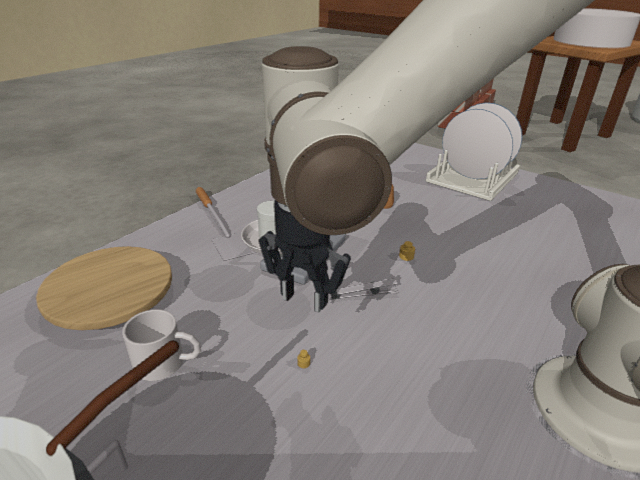

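Emit:
drive_tool:
  plan:
    - {"travel": [4.5, 35, -1], "yaw": 0, "jaw": 0.1}
    - {"travel": [0, 35, 0], "yaw": 0, "jaw": 0.1}
    - {"travel": [0, 25, 0], "yaw": 0, "jaw": 0.1}
    - {"travel": [0, 0, 0], "yaw": 0, "jaw": 0.1}
    - {"travel": [0, 0, 0], "yaw": 0, "jaw": 0.1}

```text
time_s: 17.1
tcp_pos: [0.4197, 0.2143, 0.038]
eef_rot: [-0.46, 0.461, 0.538, -0.536]
wrist_force: [0.1, -0.2, 0.0]
grip_width: 0.546
```

Run:
```python
from h import *
go([.4137,.212,.002]); im=shot('side','s13')
cv2.imwrite('pics/z13.png',cv2.resize(im[270:390,230:370],(700,600)))
```

```text
t 17.1 tcp [0.4197 0.2143 0.038 ] q [ 0.82  0.38 -0.6   0.   -0.59 -0.67] grip 0.546 xang 98.78 tilt [ 0.001 -1.    -0.003] F [ 0.14 -0.24  0.05]
travel mm [-1.4 36.   6.4]
```

View pics/z13.png

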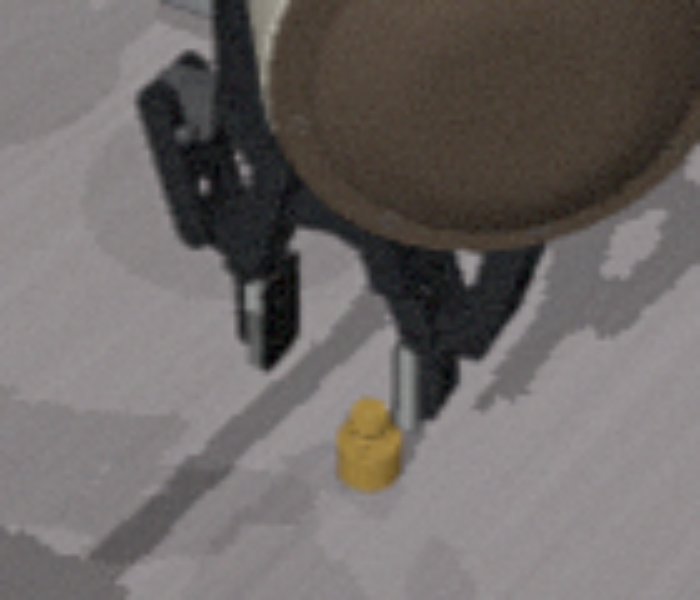

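Emit:
drive_tool:
  plan:
    - {"travel": [-1, 0, 6], "yaw": 0, "jaw": 0.1}
    - {"travel": [0, 16, 0], "yaw": 0, "jaw": 0.1}
    - {"travel": [0, 0, 0], "yaw": 0, "jaw": 0.1}
    - {"travel": [0, 0, 0], "yaw": 0, "jaw": 0.1}

```text
time_s: 17.55
tcp_pos: [0.4124, 0.2122, 0.0213]
eef_rot: [-0.46, 0.46, 0.537, -0.537]
wrist_force: [-0.3, 0.6, 0.1]
grip_width: 0.548
```

Run:
```python
from h import *
go([.4137,.212,.002]); im=shot('side','s14')
cv2.imwrite('pics/z14.png',cv2.resize(im[270:390,230:370],(700,600)))
```

```text
t 17.55 tcp [0.4124 0.2122 0.0213] q [ 0.83  0.4  -0.64  0.   -0.54 -0.67] grip 0.548 xang 98.84 tilt [ 0.001 -1.    -0.001] F [-0.31  0.62  0.1 ]
travel mm [-0.4 19.3 -1.2]
```

View pics/z14.png

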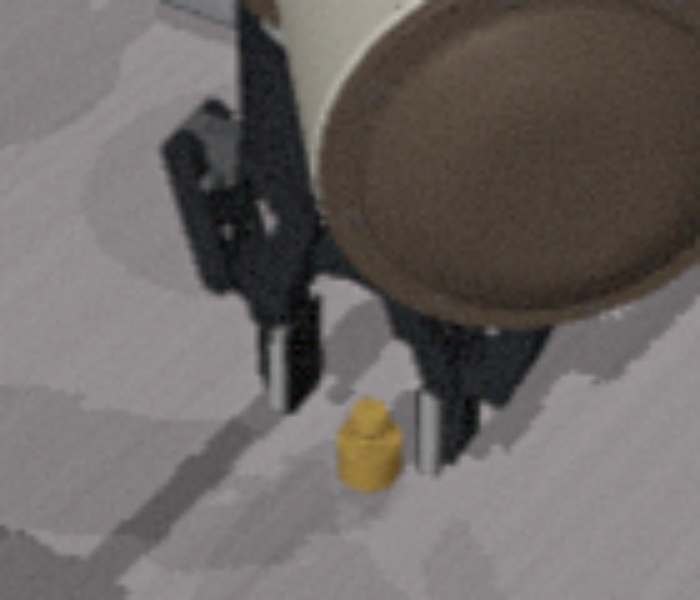

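Well centred on the small weight, with a finger on each side. Down and close.

Emit:
drive_tool:
  plan:
    - {"travel": [0, 18, -1], "yaw": 0, "jaw": 0.1}
    - {"travel": [0, 0, 0], "yaw": 0, "jaw": 0.1}
    - {"travel": [0, 0, 0], "yaw": 0, "jaw": -1}
    - {"travel": [0, 0, 0], "yaw": 0, "jaw": -1}
    - {"travel": [0, 0, 0], "yaw": 0, "jaw": -1}
    - {"travel": [0, 0, 0], "yaw": 0, "jaw": -1}
    - {"travel": [0, 0, 0], "yaw": 0, "jaw": -1}
    - {"travel": [0, 0, 0], "yaw": 0, "jaw": -1}

```text
time_s: 18.4
tcp_pos: [0.4136, 0.2125, 0.0033]
eef_rot: [-0.46, 0.46, 0.538, -0.537]
wrist_force: [-1.1, 0.4, 6.3]
grip_width: 0.225
```

Emit:
drive_tool:
  plan:
    - {"travel": [0, -20, 0], "yaw": 0, "jaw": -1}
    - {"travel": [0, -40, 0], "yaw": 0, "jaw": -1}
    - {"travel": [0, -45, 0], "yaw": 0, "jaw": -1}
    - {"travel": [0, -45, 0], "yaw": 0, "jaw": -1}
    - {"travel": [0, -45, 0], "yaw": 0, "jaw": -1}
    - {"travel": [0, -30, 0], "yaw": 0, "jaw": -1}
    - {"travel": [0, 0, 0], "yaw": 0, "jaw": -1}

```text
time_s: 19.1
tcp_pos: [0.4152, 0.2137, 0.2325]
eef_rot: [-0.459, 0.46, 0.541, -0.533]
wrist_force: [0.0, -0.1, -1.2]
grip_width: 0.223
```

Emit:
drive_tool:
  plan:
    - {"travel": [-42, 0, -17.5], "yaw": 0, "jaw": -1}
    - {"travel": [-42, 0, -17.5], "yaw": 0, "jaw": -1}
    - {"travel": [-42, 0, -17.5], "yaw": 0, "jaw": -1}
    - {"travel": [-42, 0, -17.5], "yaw": 0, "jaw": -1}
    - {"travel": [-42, 0, -17.5], "yaw": 0, "jaw": -1}
    - {"travel": [-42, 0, -17.5], "yaw": 0, "jaw": -1}
    - {"travel": [-42, 0, -17.5], "yaw": 0, "jaw": -1}
    - {"travel": [-42, 0, -17.5], "yaw": 0, "jaw": -1}
    - {"travel": [-40, 0, -17.5], "yaw": 0, "jaw": -1}
    - {"travel": [0, 20, 0], "yaw": 0, "jaw": -1}
    - {"travel": [0, 20, 0], "yaw": 0, "jaw": -1}
    - {"travel": [0, 0, 0], "yaw": 0, "jaw": -1}

```text
time_s: 20.3
tcp_pos: [0.6239, -0.1354, 0.1825]
eef_rot: [0.463, -0.458, -0.535, 0.538]
wrist_force: [-0.5, 0.0, -0.8]
grip_width: 0.225
```

Run:
```python
from h import *
print(onz('top',(432.5,184.5),.13))
go([.627,-.136,.12]); im=shot('side','s15')
cv2.imwrite('pics/z15.png',cv2.resize(im[110:260,250:400],(600,600),interpolation=cv2.INTER_CUBIC)); beam('s15')
```

```text
[ 0.63257354 -0.18510834  0.13      ]
t 20.3 tcp [ 0.6239 -0.1354  0.1825] q [ 0.04  0.45 -0.02 -0.   -1.11  0.11] grip 0.225 xang 98.73 tilt [ 0.003 -1.     0.009] F [-0.45  0.03 -0.8 ]
travel mm [-1.2 62.5 -3.5]
[365 185] 0.718 -0.91 rise mm 2.4 beam 0.02
[319 174] 0.934 -0.93 rise mm 2.5 beam 0.021
```

View pics/z15.png

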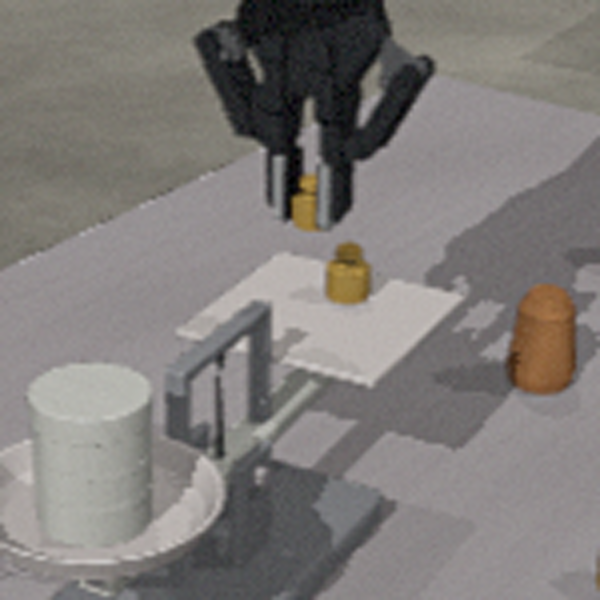

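Emit:
drive_tool:
  plan:
    - {"travel": [-1, 25, -3], "yaw": 0, "jaw": -1}
    - {"travel": [0, 25, 0], "yaw": 0, "jaw": -1}
    - {"travel": [0, 10, 0], "yaw": 0, "jaw": -1}
    - {"travel": [0, 6, 0], "yaw": 0, "jaw": -1}
    - {"travel": [0, 3, 0], "yaw": 0, "jaw": -1}
    - {"travel": [0, 0, 0], "yaw": 0, "jaw": -1}
    - {"travel": [0, 0, 0], "yaw": 0, "jaw": -1}

```text
time_s: 21.05
tcp_pos: [0.6303, -0.1358, 0.1195]
eef_rot: [-0.459, 0.461, 0.537, -0.537]
wrist_force: [0.5, 0.2, -0.4]
grip_width: 0.222
```

Run:
```python
from h import *
go([.627,-.136,.113]); im=shot('side','s16')
cv2.imwrite('pics/z16.png',cv2.resize(im[110:260,250:400],(600,600),interpolation=cv2.INTER_CUBIC)); beam('s16')
```

```text
t 21.05 tcp [ 0.6303 -0.1358  0.1195] q [ 0.04  0.51 -0.09  0.   -0.97  0.12] grip 0.222 xang 98.84 tilt [-0.001 -1.    -0.002] F [ 0.5   0.15 -0.45]
travel mm [0.3 6.5 3.3]
[365 185] 0.824 -1.16 rise mm 3.0 beam 0.025
[319 174] 0.497 14.0 rise mm -30.0 beam -0.253
```

View pics/z16.png

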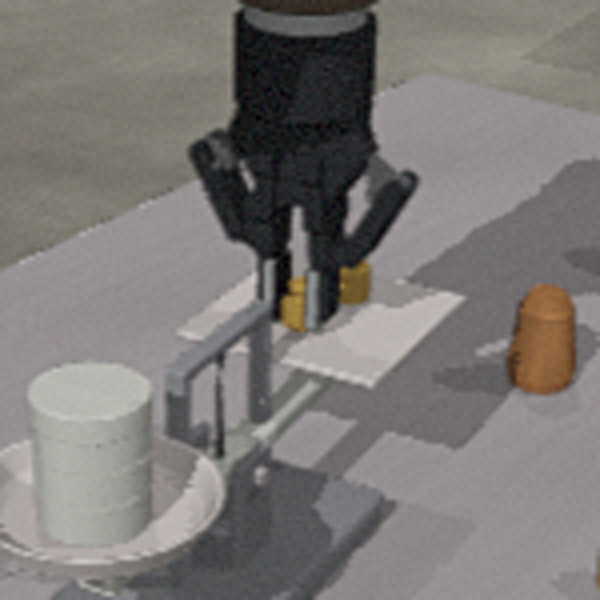

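Just above or at contact. Pressing 6 mm more, then releasing and retreating.

Emit:
drive_tool:
  plan:
    - {"travel": [0, 3, 0], "yaw": 0, "jaw": -1}
    - {"travel": [0, 3, 0], "yaw": 0, "jaw": -1}
    - {"travel": [0, 0, 0], "yaw": 0, "jaw": -1}
    - {"travel": [0, 0, 0], "yaw": 0, "jaw": -0.1}
    - {"travel": [0, 0, 0], "yaw": 0, "jaw": -0.1}
    - {"travel": [0, 0, 0], "yaw": 0, "jaw": -0.1}
    - {"travel": [0, 0, 0], "yaw": 0, "jaw": -0.1}
    - {"travel": [0, -8, 0], "yaw": 0, "jaw": -0.1}
    - {"travel": [0, -15, 0], "yaw": 0, "jaw": -0.1}
    - {"travel": [0, -35, 0], "yaw": 0, "jaw": -0.1}
    - {"travel": [0, -40, 0], "yaw": 0, "jaw": -0.1}
    - {"travel": [0, 0, 0], "yaw": 0, "jaw": -0.1}

```text
time_s: 22.3
tcp_pos: [0.6332, -0.1365, 0.2183]
eef_rot: [-0.455, 0.464, 0.54, -0.535]
wrist_force: [1.9, 0.4, 0.8]
grip_width: 0.451
```

Emit:
drive_tool:
  plan:
    - {"travel": [-30, 0, 30], "yaw": 0, "jaw": -0.1}
    - {"travel": [-30, 0, 30], "yaw": 0, "jaw": -0.1}
    - {"travel": [-30, 0, 30], "yaw": 0, "jaw": -0.1}
    - {"travel": [-30, 0, 30], "yaw": 0, "jaw": -0.1}
    - {"travel": [-30, 0, 30], "yaw": 0, "jaw": -0.1}
    - {"travel": [-30, 0, 30], "yaw": 0, "jaw": -0.1}
    - {"travel": [0, 0, 0], "yaw": 0, "jaw": -0.1}
    - {"travel": [0, 0, 0], "yaw": 0, "jaw": -0.1}
    - {"travel": [0, 0, 0], "yaw": 0, "jaw": -0.1}
    - {"travel": [0, 0, 0], "yaw": 0, "jaw": -0.1}

```text
time_s: 23.3
tcp_pos: [0.4801, -0.3404, 0.2104]
eef_rot: [-0.46, 0.46, 0.537, -0.537]
wrist_force: [0.6, -0.8, -0.5]
grip_width: 0.449
```

Run:
```python
from h import *
go([.627,-.136,.113]); im=shot('side','s17'); im2=shot('top','t17')
cv2.imwrite('pics/z17.png',np.hstack([cv2.resize(im[140:290,220:370],(400,400)),cv2.resize(im2[120:310,270:460],(400,400))])); beam('s17')
```

```text
t 23.3 tcp [ 0.4801 -0.3404  0.2104] q [-0.34  0.34 -0.12 -0.   -1.12  0.5 ] grip 0.449 xang 98.92 tilt [-0. -1. -0.] F [ 0.61 -0.81 -0.54]
travel mm [ 179.2   97.4 -176.8]
[365 185] 0.865 0.47 rise mm -1.2 beam -0.01
[319 174] 0.854 -0.24 rise mm 0.6 beam 0.005
```

View pics/z17.png

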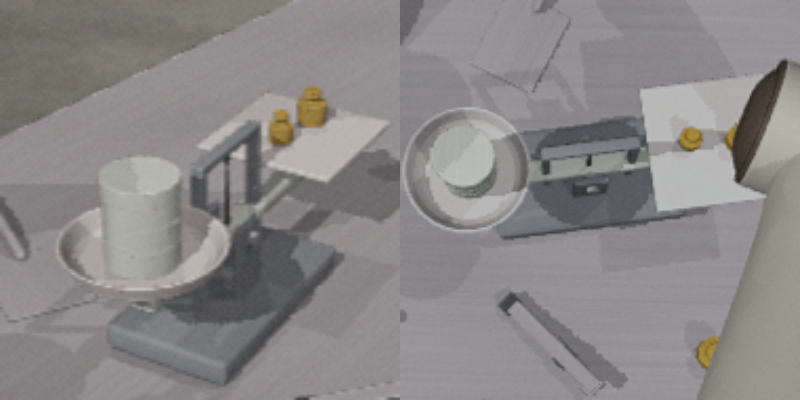

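View pics/s17.png

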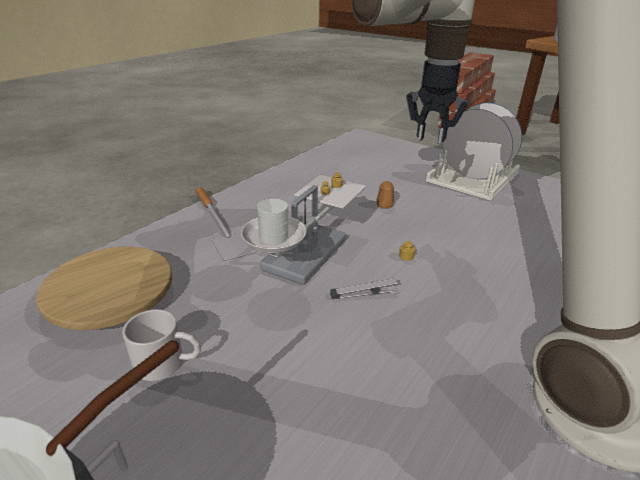

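Run:
```python
from h import *
a=onz('top',(300.4,193.6),.181);b=onz('top',(301.8,200.5),.127); print(a,b,np.hypot(*(a-b)[:2]))
im=cv2.imread('pics/s17.png')
for n in('side0','s17'):
    im=cv2.imread(f'pics/{n}.png'); print(n)
cv2.imwrite('pics/z18.png',np.hstack([cv2.resize(cv2.imread(f'pics/{n}.png')[165:245,280:380],(400,320),interpolation=cv2.INTER_CUBIC) for n in('side0','s17')]))
```

```text
[0.59652334 0.07766066 0.181     ] [0.59378063 0.07881003 0.127     ] 0.0029738060924147367
side0
s17
```

View pics/z18.png

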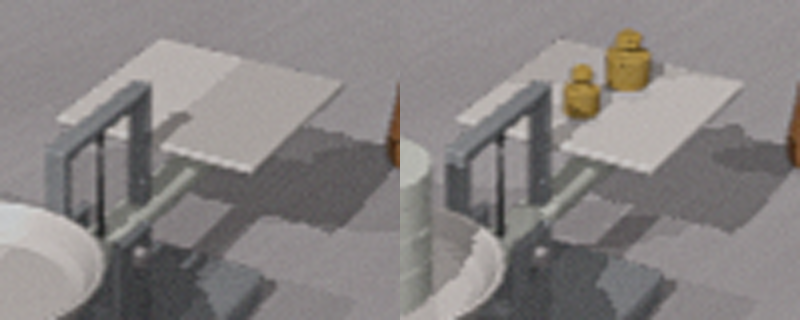

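The plate corners match the level picture to under a pixel, the pointer meets the tooth, and both weights stand upright. Handing in.

```bash
python3 -c "
from workcell import ctrl,sensors
print(ctrl.hand_in(), sensors.state()['time_s'])"
```

```text
the job is handed in; nothing more can be done
the job is handed in; nothing more can be done
```

The tin weighs 150 g to the nearest 50 g. It stands in the round dish, balanced by the 100 g and 50 g weights on the square plate. I handed in at about 23 s of robot time; no verdict was reported.

**Final checks:**
- **Beam:** in the last side view, two plate corners gave a tip of -0.010 and +0.005 rad, within the 0.028 limit. The pointer meets the tooth.
- **Tin:** it stands upright, about 3 mm from the dish centre.
- **Weights:** both on the plate stand upright. The 200 g weight was not touched and stands on the sheet.
- **Bystanders:** the food clip, mug and salt pot look unmoved in the pictures. I did not measure their positions again.
- **Gripper:** it is empty, open and clear of everything.

**Where readings disagreed:**
- **Tin mass:** the tin alone gave a tip of 0.10–0.11 rad by template match and about 0.12 by eye, which means roughly 130–160 g.
- **With 100 g on the plate:** the beam read about 0.02 rad, which would mean about 127 g. That is below the tin's stated minimum of 135 g, so I put it down to picture error and added the 50 g weight.
- **Failed corner matches:** some corner matches failed while the arm blocked the view, so I ignored them.

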